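# Re-pitch the ratchet display board and show the blue stones

### The arm

A 6-joint arm with a two-finger parallel gripper is mounted at the origin on the work surface. World frame = base frame: x ahead of the robot, y to its left, z up, the work surface at z = 0. Lengths are in m, angles in degrees, forces in N, time in s.
With the tool pointing down it reaches from about 0.275 to 0.85 m from the base axis. Payload 19 kg.
Tool frame: the origin (TCP) lies on the centre line of the jaws, within the pads' length; the fingertips stand 17 mm ahead of it and the grasp point (between the pads) lies 2 mm behind it (tip_reach is the distance from the TCP to the fingertips, in m); z points along the fingers, y is the line along which they close (so a half turn about z gives the same grasp; the last joint's range is limited). The gripper opens to 85 mm and grips with 20 to 120 N. Pads are 22 mm wide; open, the fingers measure 114 mm over their backs; the gripper's body (76 mm by 85 mm) begins 54 mm behind the grasp point. The pads swing forward as they close: fully open they stand 13 mm farther back than shut.
Start: joints at [69.5, 8.623, 82.357, -0, 89.026, -7.678], TCP at [0.128, 0.561, 0.248] pointing down, gripper open.
Joint ranges: [-160.23, 160.23], [-39.13, 120.54], [6.94, 153.29], [-79.49, 259.48], [9.18, 160.14], [-161.06, 161.06]. Speed limits (degrees/s): [108.29, 108.29, 127.2, 172.46, 172.46, 172.46].

### API

Orientations are given as a 3x3 rotation matrix whose columns are the frame's x, y, z axes.
In Python, from workcell import movep, line_to, goto_joints, gripper_to, sleep, ik, read_state, camera, camera_model, PlanningError, job_done, tip_reach gives the robot as it stands. Calls block until the motion is done:
- movep(position, orientation): joint-space move of the TCP to a pose.
- line_to(position, rot=None, v=0.15, until_force=None): straight line of the TCP; rot=None keeps the orientation; v is the mean speed in m/s. With until_force (N) it stops when the force on the tool has changed by that much, and returns True; else False.
- goto_joints(angles): joint-space move.
- gripper_to(opening, newtons=None): finger opening in m; newtons is the grip in N (None keeps the last); returns when the fingers have stopped.
- sleep(seconds).
- ik(position, orientation): joint angles nearest the present ones, or None.
- read_state(): the state.
- camera(name): name is "side" or "top"; returns the picture (480x640x3 uint8, red, green, blue); there is no depth.
- camera_model(name): a dict with "intrinsics" (3x3 intrinsics, pixels), "world_from_camera" (4x4, takes a point from camera to world coordinates). Camera axes: x right, y down, z forward; pixel columns grow to the right and rows downward; lengths in m; the calibration is good to about 2 mm. A picture is of the moment at which its call begins. camera_model takes no time and is no camera call.
A pose or a line that the arm cannot do raises PlanningError and nothing moves.
- job_done(): hands the job in; it is judged then, once.
The state is a dict: "clock": time; "qpos": joint angles; "dq": joint speeds; "effort": joint torques, N m; "position": TCP position; "ee_rot": TCP orientation; "force": force on the tool from outside, world axes, zero at the start; "moment": the same for the moment, N m; "width": finger opening in m; "grasp_force": force on a finger pad.
Only numpy, scipy, OpenCV 4.12 (cv2) and the standard library are available. Lean on these libraries where they do the work, as an engineer would, in place of code of your own. Each camera call takes 0.05 s, during which the arm holds its last target. There are 200 camera calls.

### The job

The tilting display board stands too steep: lift it past its top notch so that the pawl lets go, and fold it down flat until the pawl has dropped back in. Lay the tray of light-blue stones flat on it, in the middle of its width with a short end up against the brass ledge (less than a finger's width away), and raise the board with the tray on it to the second notch up from flat, so that it stands there by itself. Keep the tray from tipping over and leave the other things on the counter where they are.

Things in the scene. Friction and masses are not known exactly. Their poses are not given: they have to be found in the camera images.
- easel: Display stand, fixed: dark wooden base 270 x 250 mm, plinth 85 mm high, steel ratchet wheel on its left (+y) side. Origin on the counter below the middle of the hinge line, which runs along its y, 110 mm up. The flat board reaches from the hinge towards its -x (to the robot): blue cloth, from 5 to 170 mm off the hinge, 240 mm wide, top face 110 mm up when flat, 0.6 kg.
- board (a joint): Board tilt, rad: 0 flat, grows as the near edge rises, stop 1.42; damped, lifted by 2 to 6 N at the grip. Rests in notches at 0.26, 0.45 (second, brass tooth), 0.64, 0.83, 1.02 when let down from at least 0.03 above one. Above 1.35 the pawl is thrown out and the board can go right down; below 0.02 the pawl is in again. Starts in notch 3, 4 or 5, settling in the first half second.
- pawl (a joint): Pawl lever beside the wheel, rad: in a notch 0 to 0.04, rises to 0.15 over each tooth; 0.75 = thrown out, and it stays out by its own weight until the board comes down flat, which pushes it back in. While in, it keeps the board from going down. Raise the board steadily, under 1 rad/s, or the teeth may throw it out. It need not be touched.
- pawl_head (a point): Centre of the red 22 mm ball on top of the pawl lever; it leans towards the board when the pawl is in, away from the board when it is out.
- lift_grip (a point): Centre of the brass lifting grip: a disc 26 mm in diameter, 18 mm wide along y, on a 10 mm neck, 45 mm beyond the middle of the board's near edge; 215 mm from the hinge line, 5 mm below the board's top plane (105 mm up when flat, 200 in notch 2, 320 at the stop). Held from straight above by its two flat ends (fingers closing along y) it turns between the fingers as the board swings.
- board_ledge (a point): Middle of the ledge's inner face at the board's surface (brass ledge along the hinge edge, 14 mm high, 240 mm long; this face is 6 mm from the hinge line). Axes of the board: x square to the ledge (the board's surface lies towards -x), y along the ledge, z out of the board's top face.
- tray_blue: White open tray, 100 (x) x 60 (y) x 24 mm (z), walls 4 mm, with light-blue cut stones fixed in it; 110 to 220 g. Origin at the centre of its underside, z up. Stands on the counter in one of three places, which it swaps with the other two trays. Properly laid, its origin is 50 to 65 mm from the ledge face.
- tray_red: Same tray with dark red stones; leave alone.
- tray_amber: Same tray with amber stones; leave alone.
- loupe: Folding loupe, about 60 x 26 x 16 mm; leave alone. Origin under its round end.
- tweezers: Steel tweezers, 150 mm long, 12 mm high, lying flat; leave alone. Origin at its middle.
- ring_box: Blue ring box, 55 x 55 x 47 mm; leave alone. Origin under its centre.
- stone_jar: Amber glass jar with a black cap, 48 mm diameter, 65 mm high; leave alone. Origin under its centre.
- scoop: Aluminium stone scoop, about 110 mm long, 13 mm high; leave alone. Origin near its middle, on the counter.
Things that resemble listed ones, but are neither listed nor needed, are in the scene too. Leave any green or purple look-alike of the tray_blue alone.

How it is judged (in metres and radians):
On the way, in this order (a step that is already met when the one before it is completed fails the run):
1. the board is lifted past its top and the pawl is thrown out (value of joint board above 1.25 rad and value of joint pawl above 0.55 rad), for 0.05 s.
2. the board is down flat with the pawl back in (value of joint board below 0.04 rad and value of joint pawl below 0.15 rad), for 0.1 s.
3. the blue tray lies on the flat board, up to the ledge, let go (x of tray_blue in the frame of board_ledge between -0.075 and -0.044 m and y of tray_blue in the frame of board_ledge between -0.05 and 0.05 m and z of tray_blue in the frame of board_ledge between -0.006 and 0.008 m and angle between the x axis of tray_blue and the x axis of board_ledge, either way round below 0.2 rad and angle between the z axis of tray_blue and the z axis of board_ledge, either way round below 0.1 rad and value of joint board below 0.04 rad and contact force between tray_blue and the fingers below 0.1 N and linear speed of tray_blue below 0.02 m/s), for 0.2 s.
At the end, for the whole second after the job is handed in: Board at rest in its second notch (0.42 to 0.50 rad), pawl in (below 0.1). Blue tray still and flat on it (8 mm, 0.1 rad), lengthwise to the ledge within 0.2 rad, its end at most 25 mm from the ledge, its centre within 50 mm of the board's middle line (value of joint board between 0.42 and 0.5 rad and value of joint pawl below 0.1 rad and x of tray_blue in the frame of board_ledge between -0.075 and -0.044 m and y of tray_blue in the frame of board_ledge between -0.05 and 0.05 m and z of tray_blue in the frame of board_ledge between -0.006 and 0.008 m and angle between the x axis of tray_blue and the x axis of board_ledge, either way round below 0.2 rad and angle between the z axis of tray_blue and the z axis of board_ledge, either way round below 0.1 rad and linear speed of tray_blue below 0.01 m/s); the robot touches nothing.
It fails at once if the blue tray is tipped more than 0.8 rad (angle between tray_blue's own z axis and vertical above 0.8 rad).
It fails at once if another thing on the counter is moved by more than 25 mm (distance of any of tray_red, tray_amber, loupe, tweezers, ring_box, stone_jar, scoop from where it was at the start of the episode above 0.025 m).
It also fails if it takes over 72 s, if anything falls off the work surface, if the arm or the gripper's body presses on something with over 40 N, if the wrist force passes 120 N, or if a joint passes its speed limit or range.

## Working session

There is one attempt and no reset: what is moved stays moved. The work goes in short steps, each a Python script; the robot and the scene stay as the last script left them, time stands still between calls to the robot, and variables do not carry over. Pictures are saved under pics/ and viewed, at most 10 in all, crops included, and the job is handed in when it is done.

```bash
mkdir -p pics; ls
python3 - <<'E'
from workcell import *
import cv2,numpy as np
sleep(0.6)
for n in("top","side"):
    cv2.imwrite(f"pics/{n}0.png",camera(n)[:,:,::-1]); m=camera_model(n); print(n,np.round(m["intrinsics"],1).tolist(),np.round(m["world_from_camera"],3).tolist())
s=read_state();print(s["clock"],s["ee_rot"],s["width"])
E
```

```text
pics
top [[557.6, 0.0, 326.1], [0.0, 557.6, 248.4], [0.0, 0.0, 1.0]] [[-0.002, -0.999, 0.05, 0.436], [-1.0, 0.002, 0.004, -0.035], [-0.004, -0.05, -0.999, 1.352], [0.0, 0.0, 0.0, 1.0]]
side [[534.5, 0.0, 325.2], [0.0, 534.5, 233.3], [0.0, 0.0, 1.0]] [[0.937, -0.191, 0.293, 0.127], [-0.349, -0.537, 0.768, -1.052], [0.01, -0.822, -0.57, 0.859], [0.0, 0.0, 0.0, 1.0]]
0.7 [[-9.75068417e-01  2.21904426e-01 -8.43667490e-05]
 [ 2.21904432e-01  9.75068417e-01 -6.79599205e-05]
 [ 6.71827453e-05 -8.49869276e-05 -9.99999994e-01]] 0.08510094598938481
```

View pics/top0.png

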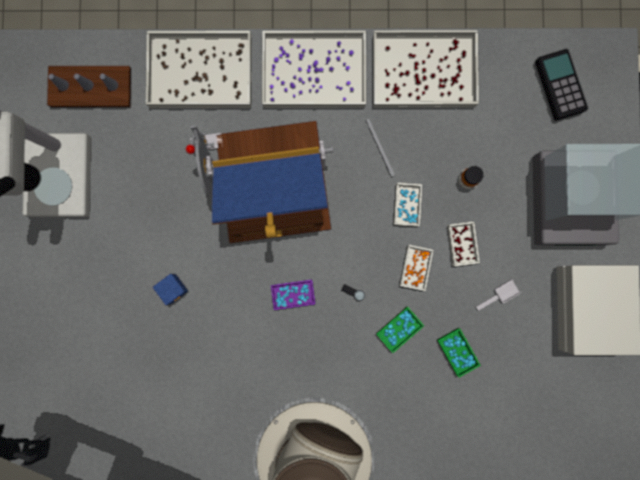

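View pics/side0.png

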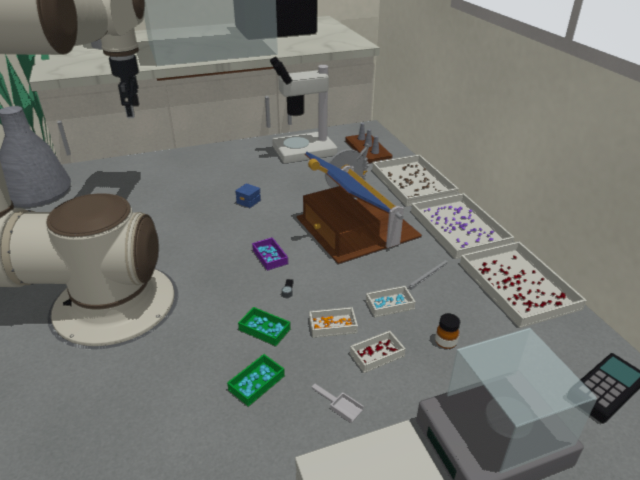

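```bash
cat > h.py <<'E'
import cv2,numpy as np
from workcell import *
def ray(n,uv):
    m=camera_model(n);T=np.array(m["world_from_camera"]);d=np.linalg.inv(m["intrinsics"])@[uv[0],uv[1],1]
    return T[:3,3],T[:3,:3]@d/np.linalg.norm(d)
def onz(n,uv,z):
    o,d=ray(n,uv);return o+d*(z-o[2])/d[2]
def tri(a,b):
    (o,d),(p,e)=ray("top",a),ray("side",b)
    t=np.linalg.lstsq(np.c_[d,-e],p-o,rcond=None)[0];A=o+d*t[0];B=p+e*t[1]
    return (A+B)/2,np.linalg.norm(A-B)
def comps(im,lo,hi,box,amin=8):
    x0,y0,x1,y1=box;h=cv2.cvtColor(np.ascontiguousarray(im[y0:y1,x0:x1]),cv2.COLOR_RGB2HSV)
    m=cv2.inRange(h,np.array(lo),np.array(hi));n,l,s,c=cv2.connectedComponentsWithStats(m)
    return [(int(s[i,4]),np.round(c[i]+[x0,y0],1),(s[i,:4]+[x0,y0,0,0]).tolist(),np.argwhere(l==i)[:,::-1]+[x0,y0]) for i in range(1,n) if s[i,4]>=amin]
def tray(im,box=(385,175,430,235)):
    c=max(comps(im,(0,0,170),(180,60,255),box),key=lambda c:c[0])
    P=np.array([onz("top",p,0.024)[:2] for p in c[3]],np.float32)
    return cv2.minAreaRect(P)
E
python3 - <<'E'
from h import *
t=cv2.imread("pics/top0.png");s=cv2.imread("pics/side0.png")
T,S=t[:,:,::-1],s[:,:,::-1]
o=np.zeros((600,800,3),np.uint8)
def put(c,x,y,w,h):o[y:y+h,x:x+w]=cv2.resize(c,(w,h),interpolation=cv2.INTER_CUBIC)
put(t[110:260,180:340],0,0,400,375);put(s[140:265,290:430],400,0,400,357)
put(t[175:255,380:490],0,380,300,218);put(s[280:370,300:420],400,370,300,225)
cv2.imwrite("pics/crop.png",o)
for n,I,b in(("top",T,(190,115,340,250)),("side",S,(290,140,430,265))):
    print(n,"brass",[c[:3] for c in comps(I,(15,130,90),(28,255,255),b)]);
    print(n,"red",[c[:3] for c in comps(I,(0,200,100),(4,255,255),b if n=="side" else (180,115,340,250),4)])
print("tray",tray(T))
E
```

```text
top brass [(692, array([265.9, 155.8]), [212, 146, 107, 21]), (219, array([270.9, 227.3]), [265, 213, 17, 24])]
top red [(43, array([190.1, 148.9]), [187, 146, 7, 7])]
side brass [(120, array([315.8, 165.3]), [309, 159, 18, 14]), (253, array([370.7, 188.8]), [348, 169, 46, 39]), (27, array([316.8, 225.8]), [314, 224, 7, 5])]
side red []
tray ((0.605384349822998, -0.2218596488237381), (0.050997938960790634, 0.0905362218618393), 85.86262512207031)
```

View pics/crop.png

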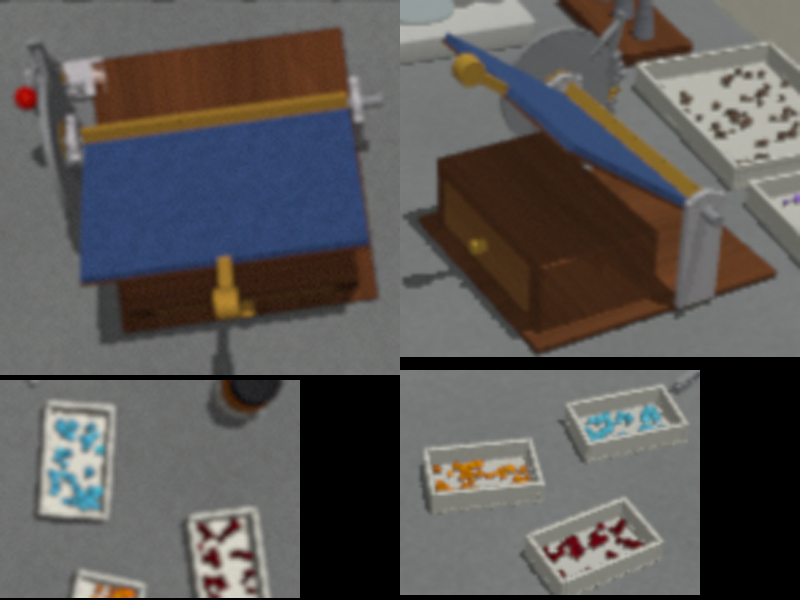

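The tray wanted is the white one with light-blue stones, at top (407,205). I rejected red (463,244) and amber (416,268) for stone colour, and green (399,329) and (457,352) and purple (293,295) for the body. The grip disc is at top (270.8,230.4) and side (313,164). The brass ledge runs from (213,163) to (319,149) in the top view.

Run:
```python
from h import *
T=cv2.imread("pics/top0.png")[:,:,::-1]
g,e=tri((270.8,230.4),(313.1,164.2));print("grip",g,e)
from scipy.optimize import brentq
th=brentq(lambda t:.110+.215*np.sin(t)-.005*np.cos(t)-g[2],0,1.4);print("tilt",th)
c=max(comps(T,(15,130,90),(28,255,255),(190,115,340,250)),key=lambda c:c[0])
P=np.array([onz("top",p,0.118)[:2] for p in c[3]],np.float32);r=cv2.minAreaRect(P);print(r)
v=cv2.fitLine(P,cv2.DIST_L2,0,.01,.01).ravel();print("ledge dir",v);yv=v[:2]*np.sign(v[1]);yaw=np.arctan2(-yv[0],yv[1]);ex=np.array([np.cos(yaw),np.sin(yaw)])
print("yaw",np.degrees(yaw),"hinge from grip",g[:2]+ex*(.215*np.cos(th)+.005*np.sin(th)),"ledge centre",r[0])
print("L2R",tri((212.8,163.2),(347.8,169.8)),tri((318.8,149.2),(393.2,208.3)))
# base corners
for p in((180+340/2.5,110+30/2.5),(180+377/2.5,110+297/2.5),(180+123/2.5,110+332/2.5)):print(onz("top",p,.01))
```

```text
grip [0.52651991 0.08131989 0.23681063] 0.004387001472476251
tilt 0.6538862531914542
((0.7056935429573059, 0.10598345100879669), (0.015300245955586433, 0.23925289511680603), 7.6063385009765625)
ledge dir [ 0.13393983 -0.99098945  0.7056934   0.10446449]
yaw 7.6973195 hinge from grip [0.69864729 0.10458422] ledge centre (0.7056935429573059, 0.10598345100879669)
L2R (array([0.68505098, 0.22321439, 0.12239727]), np.float64(0.007050952016245855)) (array([ 0.71557658, -0.01260088,  0.1227711 ]), np.float64(0.0074771481851739555))
[ 0.81208237 -0.00533115  0.01      ]
[ 0.55089603 -0.04076738  0.01      ]
[0.51759811 0.20441292 0.01      ]
```

```bash
cat >> h.py <<'E'
YAW=np.radians(7.7);H=np.array([.7,.1048,.110])
def R(yaw):  # tool down, closing along local y
    c,s=np.cos(yaw),np.sin(yaw);return np.array([[-c,-s,0],[-s,c,0],[0,0,-1.]])
def grip(t):
    u=-.215*np.cos(t)+.005*np.sin(t);w=.215*np.sin(t)-.005*np.cos(t)
    return H+np.array([u*np.cos(YAW),u*np.sin(YAW),w])
def tilt(): # tilt from TCP
    p=np.array(read_state()["position"])-H+[0,0,.002];u=p[0]*np.cos(YAW)+p[1]*np.sin(YAW)
    return np.arctan2(p[2],-u)+.005/.215
OFF=np.array([0,0,-.002])
def arc(a,b,v=.09,step=.14,**k):
    for t in np.linspace(a,b,max(1,int(np.ceil(abs(b-a)/step)))+1)[1:]:
        if line_to(grip(t)+OFF,v=v,**k): return True
    return False
def st(m=""):
    s=read_state();print(m,"t=%.2f"%s["clock"],"p",np.round(s["position"],4),"F",np.round(s["force"],1),"w %.4f g %.1f"%(s["width"],s["grasp_force"]),"tilt %.3f"%tilt())
E
python3 - <<'E'
from h import *
p=np.array(read_state()["position"]);line_to(p+[0,0,.1],v=.25)
g=grip(.645)+OFF
movep(g+[0,0,.08],R(YAW));st("above")
gripper_to(.05,40)
print(line_to(g,v=.1,until_force=8));st("at")
gripper_to(0,40);st("closed")
for n in("top","side"):cv2.imwrite(f"pics/{n}1.png",camera(n)[:,:,::-1])
a=cv2.imread("pics/top1.png")[110:260,180:340];b=cv2.imread("pics/side1.png")[80:265,260:430]
cv2.imwrite("pics/c1.png",np.hstack([cv2.resize(a,(400,400)),cv2.resize(b,(400,400))]))
E
```

```text
above t=3.49 p [0.5326 0.0828 0.3133] F [ 0.6 -0.7  0.2] w 0.0855 g 0.0 tilt 0.906
False
at t=4.88 p [0.533  0.0822 0.2339] F [ 0.2 -0.3  0.2] w 0.0500 g 0.0 tilt 0.665
closed t=5.27 p [0.5327 0.0821 0.2336] F [-2.6 -0.9  3.6] w 0.0171 g 42.1 tilt 0.663
```

View pics/c1.png

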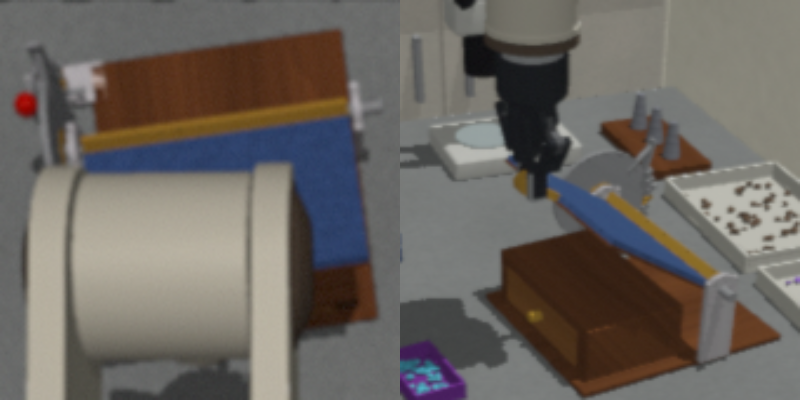

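The side view shows the disc sticking out in front of the fingers. I have a sign error in the 5 mm offset, about 6 mm at this tilt, so I'll correct it and regrasp.

```bash
sed -i 's/u=-.215\*np.cos(t)+.005/u=-.215*np.cos(t)-.005/' h.py
python3 - <<'E'
from h import *
gripper_to(.05);line_to(grip(.645)+OFF,v=.1);gripper_to(0,40);st("closed")
arc(.645,1.25);st("1.25")
print(arc(1.25,1.385,v=.06,step=.07,until_force=20));st("top")
for n in("top","side"):cv2.imwrite(f"pics/{n}2.png",camera(n)[:,:,::-1])
T=cv2.imread("pics/top2.png")[:,:,::-1]
print([c[:3] for c in comps(T,(0,200,100),(4,255,255),(170,100,340,250),4)])
a=cv2.imread("pics/top2.png")[100:260,170:340];b=cv2.imread("pics/side2.png")[80:265,260:430]
cv2.imwrite("pics/c2.png",np.hstack([cv2.resize(a,(400,400)),cv2.resize(b,(400,400))]))
E
```

```text
closed t=6.42 p [0.5268 0.0813 0.2333] F [-1.5 -1.5  1.8] w 0.0174 g 42.6 tilt 0.645
1.25 t=8.62 p [0.6279 0.0951 0.3105] F [-1.3 -3.2  0. ] w 0.0173 g 42.5 tilt 1.249
False
top t=9.41 p [0.6558 0.0989 0.3185] F [-1.2 -1.9  3.7] w 0.0173 g 42.9 tilt 1.385
[]
```

View pics/c2.png

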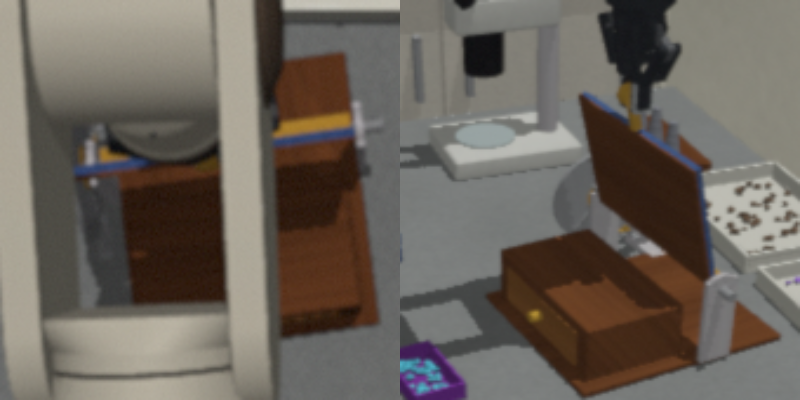

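Side view: the board stands near vertical with the disc still in the fingers, and the lever by the wheel appears thrown. I'll go a little further against the stop, then come down with a force guard at the notch.

Run:
```python
from h import *
print(arc(1.385,1.425,v=.05,until_force=12));st("stop");sleep(.1)
a=tilt()
print(arc(a,.85,v=.1,until_force=15));st("down")
if tilt()<.9:
    print(arc(.85,.08,v=.1,until_force=15));st("low");print(arc(.08,-.012,v=.05,until_force=10));st("flat")
    sleep(.3)
```

```text
False
stop t=9.83 p [0.6643 0.1    0.3201] F [-2.4 -1.6  4.7] w 0.0171 g 43.2 tilt 1.426
False
down t=11.93 p [0.556  0.0853 0.2665] F [ 1.3 -1.7 -3.3] w 0.0169 g 41.7 tilt 0.852
True
low t=12.99 p [0.5167 0.0799 0.2174] F [-0.3 -0.6 -0.9] w 0.0171 g 42.1 tilt 0.557
True
flat t=13.34 p [0.5166 0.0799 0.2171] F [-2.2 -0.3  0. ] w 0.0174 g 42.3 tilt 0.556
```

Run:
```python
from h import *
st()
for n in("top","side"):cv2.imwrite(f"pics/{n}3.png",camera(n)[:,:,::-1])
a=cv2.imread("pics/top3.png")[100:260,170:340];b=cv2.imread("pics/side3.png")[100:250,280:430]
cv2.imwrite("pics/c3.png",np.hstack([cv2.resize(a,(300,300)),cv2.resize(b,(500,500),interpolation=cv2.INTER_CUBIC)[:300]]) if 0 else np.hstack([cv2.copyMakeBorder(cv2.resize(a,(300,300)),0,200,0,0,0),cv2.resize(b,(500,500),interpolation=cv2.INTER_CUBIC)]))
```

```text
t=13.64 p [0.5163 0.0798 0.2166] F [-1.   0.6  0.5] w 0.0174 g 42.4 tilt 0.553
```

View pics/c3.png

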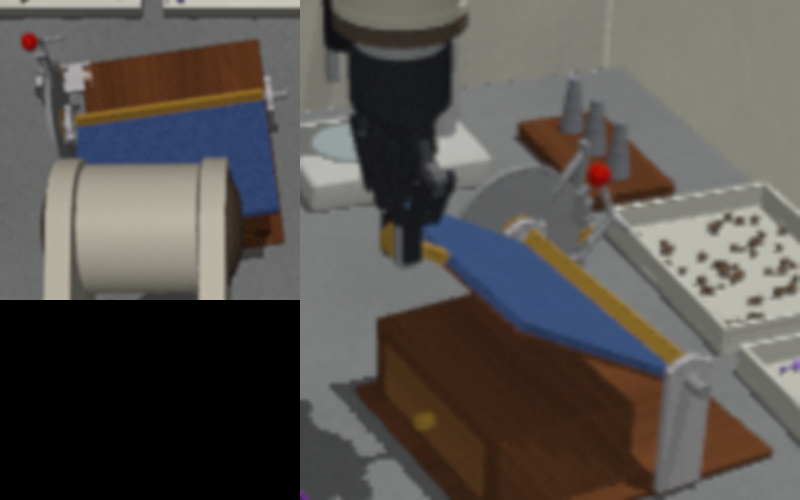

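The red ball now leans away from the board, at about top (187,122), so the pawl is out. The stop was only a force transient, so I'll keep lowering.

Run:
```python
from h import *
print(arc(tilt(),.06,v=.08,until_force=35));st("low");
print(arc(.06,-.01,v=.03,step=.1,until_force=15));st("flat")
sleep(.3);st()
gripper_to(.06);st("open")
p=np.array(read_state()["position"]);line_to(p+[0,0,.12],v=.2)
p=p+[0,0,.12];movep([.5,-.15,.26],R(0));sleep(.05)
T=camera("top");S=camera("side")
cv2.imwrite("pics/top4.png",T[:,:,::-1]);cv2.imwrite("pics/side4.png",S[:,:,::-1])
print("red",[c[:3] for c in comps(T,(0,200,100),(4,255,255),(170,100,340,250),4)])
B=[c for c in comps(T,(15,130,90),(28,255,255),(190,115,340,290),15)];print([c[:3] for c in B])
c=max(B,key=lambda c:c[0]);P=np.array([onz("top",p,.124)[:2] for p in c[3]],np.float32);print("ledge",cv2.minAreaRect(P))
print("tray",tray(T))
a=T[100:260,170:340,::-1];b=S[120:270,280:430,::-1]
cv2.imwrite("pics/c4.png",np.hstack([cv2.resize(a,(400,400)),cv2.resize(b,(400,400))]))
st()
```

```text
False
low t=15.67 p [0.487  0.0759 0.1156] F [ 3.5 -4.6 -2.3] w 0.0174 g 41.8 tilt 0.058
True
flat t=16.07 p [0.487  0.0759 0.1061] F [-2.5 -0.3  7.7] w 0.0177 g 43.3 tilt 0.014
 t=16.37 p [0.487  0.0759 0.1061] F [-3.6 -1.  11.1] w 0.0173 g 43.9 tilt 0.014
open t=16.85 p [0.4868 0.0757 0.1052] F [-0.2 -1.  -0.2] w 0.0598 g 0.0 tilt 0.010
red [(24, array([189.3, 150.9]), [187, 147, 7, 7])]
[(333, array([266.2, 158.7]), [213, 151, 106, 17]), (167, array([277.7, 246.3]), [273, 233, 10, 26])]
ledge ((0.6976197957992554, 0.10445185750722885), (0.007183525711297989, 0.23579993844032288), 7.6767168045043945)
tray ((0.5834518074989319, -0.22287973761558533), (0.10518155246973038, 0.09350627660751343), 89.3558349609375)
 t=18.66 p [ 0.5001 -0.1486  0.2598] F [-0.7  0.3  0.1] w 0.0600 g 0.0 tilt 0.602
```

View pics/c4.png

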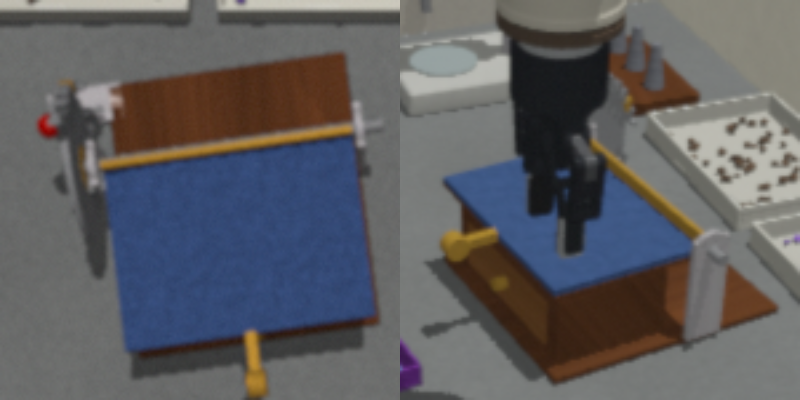

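The board is flat and the red ball is back in, at top (189,151). The ledge's inner face comes out at x≈0.694, which agrees with the hinge estimate. Next I'll grasp the tray, using the first picture's measurement because the arm partly covers it now.

Run:
```python
from h import *
T=cv2.imread("pics/top0.png")[:,:,::-1]
r=tray(T);w=r[2]+(90 if r[1][1]>r[1][0] else 0);w=(w+90)%180-90
c2=onz("top",(408.2,205.1),.024);print(r[0],w,c2)
c=(np.array(r[0])+c2[:2])/2;yaw=np.radians(w)
assert abs(w)<10
gripper_to(.085)
movep([c[0],c[1],.12],R(yaw))
print(line_to([c[0],c[1],.020],v=.1,until_force=8));st("at tray")
gripper_to(0,40);st("closed")
line_to([c[0],c[1],.06],v=.1);st("lifted")
T=camera("top");S=camera("side")
cv2.imwrite("pics/c5.png",np.hstack([cv2.resize(T[150:300,340:490,::-1],(400,400)),cv2.resize(S[220:370,330:480,::-1],(400,400))]))
```

```text
(0.605384349822998, -0.2218596488237381) -4.1373748779296875 [ 0.60613425 -0.22600328  0.024     ]
False
at tray t=20.97 p [ 0.6061 -0.2241  0.0208] F [ 0.2  0.5 -0.1] w 0.0848 g 0.0 tilt -0.543
closed t=21.32 p [ 0.606  -0.2241  0.0208] F [-1.8  0.8  6.8] w 0.0590 g 43.9 tilt -0.543
lifted t=21.88 p [ 0.6056 -0.2239  0.0598] F [-0.4 -0.1 -2.4] w 0.0591 g 43.3 tilt -0.314
```

View pics/c5.png

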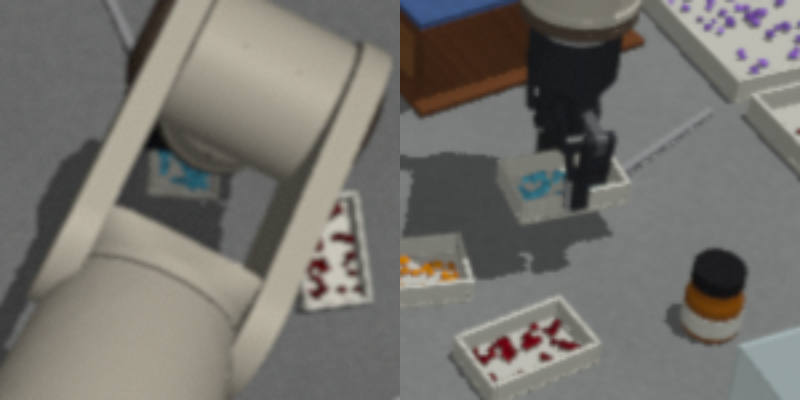

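The side view shows the tray held level near its middle, and the 59 mm width and −2.4 N fit. Now I'll place it.

Run:
```python
from h import *
p=np.array(read_state()["position"]);line_to([p[0],p[1],.24],v=.2)
ex=np.array([np.cos(YAW),np.sin(YAW)]);q=H[:2]-.0635*ex
movep([*q,.22],R(YAW));line_to([*q,.140],v=.12);st("above")
print(line_to([*q,.1285],v=.03,until_force=5));st("down")
gripper_to(.085);st("open")
line_to([*q,.24],v=.2);movep([.5,-.12,.3],R(YAW))
T=camera("top");S=camera("side");st()
cv2.imwrite("pics/top6.png",T[:,:,::-1])
m=[c for c in comps(T,(0,0,150),(180,70,255),(225,155,310,240),5)]
P=np.array([onz("top",u,.134)[:2] for c in m for u in c[3]],np.float32)-H[:2]
L=np.c_[P@ex,P@[-ex[1],ex[0]]].astype(np.float32);print("local from hinge (want -0.056..-.071)",cv2.minAreaRect(L),L.min(0),L.max(0))
print("red",[c[:3] for c in comps(T,(0,200,100),(4,255,255),(170,100,340,250),4)])
cv2.imwrite("pics/c6.png",np.hstack([cv2.resize(T[110:270,180:340,::-1],(400,400)),cv2.resize(S[120:270,280:430,::-1],(400,400))]))
```

```text
above t=25.07 p [0.6375 0.0961 0.1408] F [-0.2 -0.4 -1.2] w 0.0589 g 43.3 tilt 0.503
True
down t=25.43 p [0.6373 0.0963 0.1307] F [-0.5  0.1  7.9] w 0.0592 g 44.4 tilt 0.368
open t=25.82 p [0.6369 0.0963 0.1299] F [-0.2 -0.1  0.9] w 0.0852 g 0.0 tilt 0.354
 t=27.64 p [ 0.5006 -0.1191  0.2993] F [-0.3 -0.6  0.3] w 0.0847 g 0.0 tilt 0.722
local from hinge (want -0.056..-.071) ((-0.0595104843378067, -0.00015207380056381226), (0.09911692142486572, 0.06073335185647011), 0.3295691907405853) [-0.10911369 -0.03032005] [-0.00993265  0.03038508]
red [(24, array([189.3, 150.9]), [187, 147, 7, 7])]
```

View pics/c6.png

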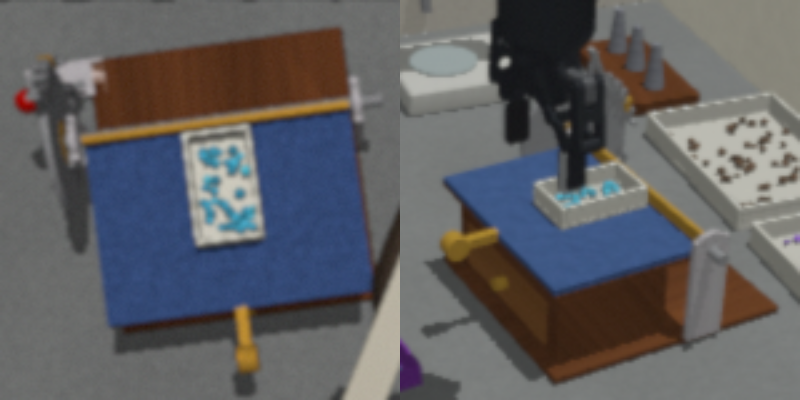

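The tray lies straight on the flat board, 53 mm from the ledge face and 0 mm off the middle, with the pawl in. Now I'll raise the board.

Run:
```python
from h import *
g=grip(.005)+OFF
movep(g+[0,0,.1],R(YAW));gripper_to(.05,40);print(line_to(g,v=.1,until_force=10));st("at")
gripper_to(0,40);st("closed")
arc(.005,.535,v=.06,step=.12);st("up");sleep(.2)
print(arc(.535,.43,v=.03,step=.2,until_force=8));st("down")
gripper_to(.05);sleep(.3)
p=np.array(read_state()["position"]);line_to(p+[0,0,.1],v=.15);movep([.45,-.12,.32],R(YAW))
T=camera("top");S=camera("side");st()
cv2.imwrite("pics/top7.png",T[:,:,::-1])
print("red",[c[:3] for c in comps(T,(0,200,100),(4,255,255),(170,100,340,250),4)])
print("brass",[c[:3] for c in comps(T,(15,130,90),(28,255,255),(190,115,340,290),15)])
print("exp grip uv")
m=camera_model("top");W=np.linalg.inv(m["world_from_camera"])
for t in(.26,.45,.64):
    k=np.array(m["intrinsics"])@(W@[*grip(t),1])[:3];print(t,k[:2]/k[2])
cv2.imwrite("pics/c7.png",np.hstack([cv2.resize(T[110:270,180:340,::-1],(400,400)),cv2.resize(S[120:270,280:430,::-1],(400,400))]))
```

```text
False
at t=30.11 p [0.4872 0.076  0.1046] F [ 0.5 -0.3 -0.3] w 0.0502 g 0.0 tilt 0.008
closed t=30.49 p [0.4871 0.0759 0.1045] F [-2.  -1.6  6.2] w 0.0176 g 42.2 tilt 0.007
up t=33.16 p [0.5141 0.0796 0.2129] F [ 0.8 -4.1 -3.3] w 0.0173 g 43.9 tilt 0.533
True
down t=33.88 p [0.5078 0.0787 0.2003] F [-0.3 -0.2  4.3] w 0.0173 g 45.1 tilt 0.467
 t=36.36 p [ 0.4504 -0.1189  0.3196] F [ 0.  -0.  -0.3] w 0.0499 g 0.0 tilt 0.675
red [(43, array([190.1, 148.7]), [187, 145, 7, 8])]
brass [(248, array([296.2, 151.9]), [263, 147, 56, 11]), (238, array([233.8, 160.5]), [213, 154, 49, 13]), (201, array([273.1, 236. ]), [268, 223, 12, 25])]
exp grip uv
0.26 [276.23657265 250.00516798]
0.45 [273.65514977 242.78219575]
0.64 [270.60360495 231.72383801]
```

View pics/c7.png

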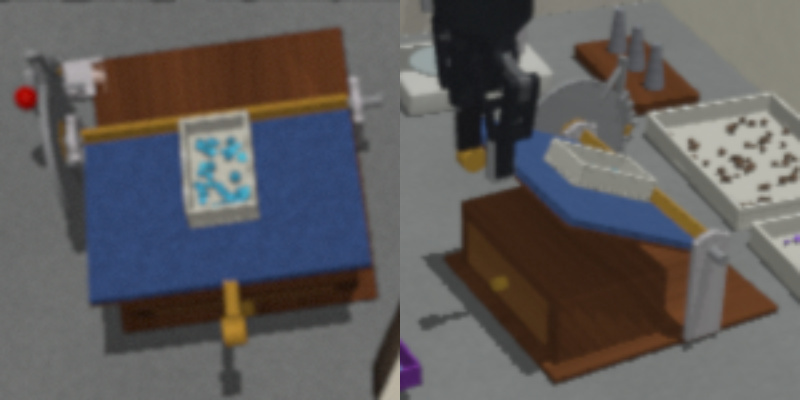

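The board stands by itself: the grip disc is at top (273.6,241), against (273.7,242.8) expected for 0.45. The pawl is in and the tray lies flat against the ledge, so I'll hand it in.

```bash
python3 -c "
from workcell import *
print(job_done())"
```

```text
the job is handed in; nothing more can be done
None
```

I handed the job in at about 36 s of the 72 s: the board stands by itself in its second notch with the pawl in, and the blue tray lies flat and centred, its end at the ledge; the hand-in returned no verdict.

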